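# Put the resist bottle away light-tight

## Task

Stand the loose bottle of photo-resist upright in the free end of the light-tight steel chest, beside the bottle already in there, and swing the hatch shut. The thick rubber gasket holds the hatch up a little, so press the hatch down while you turn its wing knob clockwise, until the hidden tongue has swung behind the front edge of the frame and the knob is fully home against its stop, and the hatch stays down when you let go. Leave the ink tins and the jar where they are.

Things in the scene. Friction and masses are not known exactly. Their poses are not given: they have to be found in the camera images.
- bottle: the loose bottle of photo-resist that has to be put away: dark grey moulded bottle, rectangular body 50 x 68 mm (x, y) and 95 mm tall, with a round black screw cap 41 mm across from 108 to 130 mm above its base; 0.28 kg. Stands upright on the bench; origin at the centre of its underside, z up
- chest: fixed grey sheet-steel chest, 190 mm deep (x), 300 mm wide (y), open at the top under a hinged hatch. Origin at the centre of its underside on the bench; x points to its rear (hinge side), y to its left, z up. Walls 4 mm; inside floor (rubber mat) 8 mm above the origin. A 10 mm thick flange, top at 158 mm, frames the mouth: opening x -70..+70 mm, y -130..+130 mm
- stored_bottle: the same kind of bottle, already standing in the left (+y) half of the chest, centred about 80 mm left of the chest's middle; the free end is the other (-y) half. Origin at the centre of its underside
- hatch (a joint): hatch angle about the rear edge: 0 = pressed right down, 0.054 = lying on the free gasket, 1.57 = upright, 1.9 = stop. Stays put near upright; tipped 0.3 rad forward of upright it falls shut by itself, damped, in a second or two. The tongue passes below the flange only when the hatch is pressed under 0.011 (about 13 N down at the knob; 16 N bottoms it). Locked and let go it rests near 0.013
- hatch_hinge (a point): point on the hinge axis (chest's y axis direction), middle of the rear edge, 163 mm above the chest's underside and 97 mm behind its middle
- hatch_edge (a point): middle of the hatch's free (front) edge, at its upper face, 197 mm from the hinge axis. The hatch is a 6 mm plate, 306 mm wide, with a 9 mm skirt below its rim; its upper face, with the knob, looks to the rear when it stands open
- wing_knob (a joint): turn of the wing knob, growing clockwise seen from above the shut hatch, from stop (0) to stop (2.7). At 2.7 the wing stands square to the front edge and the tongue points straight to the front. Up to 1.4 the tongue is clear of the frame and turns without pressing; beyond, it hits the flange's inner edge unless the hatch is pressed down. Friction 0.12 N m; stays where left
- knob_grip (a point): on the knob's axis, 26 mm above the hatch's upper face, mid height of the wing. Black wing: bar 66 mm long, 12 mm thick, 12 to 36 mm above the hatch, on a round hub 42 mm across and 11 mm high. x runs along the bar to its white mark (the side the tongue points to); z is the axis (up when shut). 54 mm from the free edge, 143 mm from the hinge axis
- tongue_tip (a point): tip of the hidden cam tongue, at its upper face, 44 mm from the knob's axis, 20 mm below the hatch's upper face (tongue 18 mm wide, 6 mm thick)
- ink_tin_0: ink tin, 86 mm across, 62 mm tall, a bystander; origin at the centre of its underside
- ink_tin_1: ink tin, 70 mm across, 48 mm tall, a bystander; origin at the centre of its underside
- ink_tin_2: ink tin, 70 mm across, 45 mm tall, a bystander; origin at the centre of its underside
- jar: glass jar, 74 mm across, 102 mm tall, a bystander; origin at the centre of its underside
- frame_edge (a point): middle of the inner, upper edge of the front flange (70 mm before the chest's middle, 158 mm up; the flange reaches 25 mm farther forward and is 10 mm thick): the edge that the tongue must swing behind. A rubber gasket on the flange stands 12 mm above it when uncompressed
- free_end (a point): point on the chest's floor in the middle of its free (-y) end, where the bottle may stand: 75 mm to the -y side of the chest's middle
Things that resemble listed ones, but are neither listed nor needed, are in the scene too. Leave any green look-alike of the bottle alone.

How it is judged:
On the way, in this order (a step that is already met when the one before it is completed fails the run):
1. the bottle stands released in the chest's free end (y of bottle in the frame of chest between -0.125 and -0.02 m and x of bottle in the frame of chest between -0.075 and 0.075 m and z of bottle in the frame of chest below 0.013 m and angle between bottle's own z axis and vertical below 0.1 rad and contact force between the fingers and bottle below 0.1 N), for 0.2 s.
2. the hatch lies shut on its gasket (value of joint hatch below 0.08 rad), for 0.2 s.
At the end, for the whole second after the job is handed in: Let go, the hatch stays down (below 0.022 rad) with the wing knob home (above 2.5 rad); the bottle stands upright (within 0.1 rad), at rest on the chest floor more than 20 mm to the free (-y) side of its middle; the stored bottle stands upright in its own half (more than 20 mm to +y) (value of joint hatch below 0.022 rad and value of joint wing_knob above 2.5 rad and y of bottle in the frame of chest between -0.125 and -0.02 m and x of bottle in the frame of chest between -0.075 and 0.075 m and z of bottle in the frame of chest below 0.013 m and angle between each of bottle, stored_bottle's own z axis and vertical below 0.1 rad and linear speed of bottle below 0.02 m/s and y of stored_bottle in the frame of chest above 0.02 m); the robot touches nothing.
It fails at once if a bystander (ink tins, jar) is pushed more than 40 mm or the stored bottle more than 50 mm (distance of any of ink_tin_0, ink_tin_1, ink_tin_2, jar from where it was at the start of the episode above 0.04 m or distance of stored_bottle from where it was at the start of the episode above 0.05 m).
It fails at once if the bottle is tipped over (more than 45 degrees) (angle between any of bottle, stored_bottle's own z axis and vertical above 0.8 rad).
It also fails if it takes over 72 s, if anything falls off the work surface, if the arm or the gripper's body presses on something with over 40 N, if the wrist force passes 120 N, or if a joint passes its speed limit or range.

## Robot

A 6-joint arm with a two-finger parallel gripper is mounted at the origin on the work surface; the furniture and walls round the work are solid. World frame = base frame: x ahead of the robot, y to its left, z up, the work surface at z = 0. Lengths are in m, angles in rad, forces in N, time in s.
With the tool pointing down it reaches from about 0.375 to 0.9 m from the base axis. Payload 3.1 kg.
Tool frame: the origin (TCP) lies midway between the tips of the shut fingers; the grasp point (between the pads) lies 19 mm behind it (pinch_z is the distance from the TCP to the grasp point, in m); y points along the fingers, z is the direction in which the jaws open and shut, and the axes are right-handed (so a half turn about y gives the same grasp; the last joint's range is limited). The gripper opens to 87 mm and grips with 3 to 60 N. Pads are 19 mm wide; open, the fingers measure 117 mm over their backs; the gripper's body (75 mm by 190 mm) begins 51 mm behind the grasp point.
Start: joints at [1.008, 0.527, 1.433, -0, 1.181, -0.178], TCP at [0.234, 0.58, 0.223] pointing down, gripper open.
Joint ranges: [-3.08, 3.08], [-0.75, 2.2], [0.22, 2.44], [-1.43, 4.57], [0, 2.65], [-2.85, 2.85]. Speed limits (rad/s): [2.79, 2.79, 3.14, 3.14, 3.14, 3.14].

## Interface

Orientations are given as a unit quaternion [x, y, z, w].
In Python, from rig import * gives the robot as it stands.
- The arm moves only by the tool drive_tool, never from a script. Its argument "plan" is a list of rows, each a list of 7 numbers: the shift along the tool's x, y, z in mm, then the turn, a rotation vector about the tool's x, y, z in degrees, then the finger opening in mm, from 0 to 87. A call has 1 to 10 rows; each row is the pose to reach, as a shift and turn from the pose commanded when the call began, along the tool's axes at that moment; what a row does not reach only later rows make up. A row lasts 1/10 s, in which the tool goes at most 50 mm and 8.59 degrees, less where a joint would pass 70% of its speed; a pose out of reach is approached as far as the arm can. A call with a gripper value outside its range is refused whole. The fingers move at their own pace and stop on an object; "newtons" is the grip in N (left out, the last holds). Time passes only in rows, so rows that repeat a pose let the fingers close. It gives the time, the measured TCP pose, the force and the opening at its end, in the units of the state.
- get_obs(): the state, without advancing time (a new reading comes with each control period).
- camera(name): name is "scene" or "side" or "wrist"; returns the picture (420x560x3 uint8, blue, green, red); there is no depth.
- get_calibration(name): a dict with "fx", "fy", "cx", "cy" (pixels), "origin" and "rotation" of the camera in the world; the wrist camera has in their place "tool_from_camera" (4x4, takes a point from camera to tool coordinates, whose origin is the TCP and whose axes are the tool frame's). Camera axes: x right, y down, z forward; pixel columns grow to the right and rows downward; lengths in m; the calibration is good to about 2 mm. The wrist camera is an equidistant fisheye: a pixel r from the principal point sees the ray r / f radians off the axis. A picture is of the moment at which its call begins: read the wrist's pose just before it. get_calibration takes no time and is no camera call.
- hand_in(): hands the job in, once; it reports no verdict.
Trained networks look in the newest picture that a camera, given by its name, has taken for a name from the list of things; names that differ only in an ending like _2 or _b are one class to them, and where a whole thing is asked for, a point or a joint stands for the part that bears it (a point fixed in the world has none). Each returns a list of dicts, best first, with "conf" (0 to 1); they miss things now and then, are a little off and sometimes report something else, mostly with a low value. They report only what shows in the picture. A call takes as long as a camera call. They do not tell look-alikes from the thing itself.
- spot_in(camera, target): "location" ([column, row] in pixels, amid what is visible of it).
- mark_of(camera, target): "location" ([column, row] in pixels: a listed point, or the origin of a listed thing).
The state is a dict: "time": time; "q": joint angles; "joint_velocities": joint speeds; "joint_torque": joint torques, N m; "position": TCP position; "tool_rot": TCP orientation; "ft_force": force on the tool from outside, world axes, zero at the start; "moment": the same for the moment, N m; "grip_width": finger opening in m.
Only numpy, scipy, OpenCV 4.12 (cv2) and the standard library are available. Lean on these libraries where they do the work, as an engineer would, in place of code of your own. Each camera call takes 0.05 s, during which the arm holds its last target. There are 200 camera calls.

## Working session

There is one attempt and no reset: what is moved stays moved. The work goes in short steps, Python scripts to look and compute and a tool call to move; the robot and the scene stay as the last step left them, time stands still between calls to the robot, and variables do not carry over. Pictures are saved under pics/ and viewed, about 8 in all and at most 12, crops included, and the job is handed in when it is done.

Besides the shell and the picture viewer there is one more tool, called after "Request:" in YAML: its name, and indented under it one key for each argument. drive_tool: Moves the arm, as the interface text tells. Its arguments: {"type":"object","properties":{"plan":{"type":"array","items":{"type":"array","items":{"type":"number"}}},"newtons":{"type":"number"}},"required":["plan"]}

```bash
mkdir -p pics; ls
python3 - <<'E'
from rig import *
import cv2,numpy as np
o=get_obs();print(o)
a=camera("scene");b=camera("side")
cv2.imwrite("pics/a.png",a);cv2.imwrite("pics/b.png",b)
for c in("scene","side","wrist"):print(c,get_calibration(c))
for c in("scene","side"):
  for t in("bottle","chest","hatch_hinge","hatch_edge","knob_grip","free_end","frame_edge","jar"):
    print(c,t,[(np.round(d["location"]).tolist(),round(d["conf"],2)) for d in mark_of(c,t)])
E
```

```text
pics
{'time': 0.0, 'q': array([ 1.00848521e+00,  5.28436599e-01,  1.43390528e+00, -1.32101689e-05,
        1.18139557e+00, -1.78496710e-01]), 'joint_velocities': array([-0.00036792,  0.00091889,  0.00071691, -0.00040194, -0.00146168,
       -0.00107268]), 'joint_torque': array([ 3.97762669e-04, -4.40035415e+01, -1.76593602e+01,  6.34257286e-02,
        5.80510427e-02, -1.64166040e-04]), 'position': array([0.23361398, 0.57890594, 0.22158886]), 'tool_rot': array([ 0.69483427, -0.13513614,  0.13459519, -0.6934174 ]), 'ft_force': array([0.10010126, 0.52709128, 0.31781949]), 'moment': array([-0.0534157 ,  0.03631785,  0.05042108]), 'grip_width': 0.08691759251443813}
scene {'fx': 422.51826232305604, 'fy': 422.51826232305604, 'cx': 277.23007695622937, 'cy': 206.91510288988002, 'origin': array([-0.22463474, -0.72521783,  1.1851287 ]), 'rotation': array([ 0.88073225, -0.30179745,  0.12717841, -0.3421325 ])}
side {'fx': 521.2450949207811, 'fy': 521.2450949207811, 'cx': 283.9209089069825, 'cy': 205.4944062839808, 'origin': array([-1.05787342,  0.54463265,  1.36974232]), 'rotation': array([-0.52
[... 525 characters left out ...]
e bottle [([342.0, 291.0], 0.88), ([320.0, 271.0], 0.84), ([285.0, 337.0], 0.73)]
scene chest [([286.0, 208.0], 0.73)]
scene hatch_hinge [([311.0, 160.0], 0.83), ([273.0, 185.0], 0.28)]
scene hatch_edge [([319.0, 121.0], 0.93), ([416.0, 267.0], 0.2)]
scene knob_grip [([322.0, 130.0], 0.49)]
scene free_end [([298.0, 215.0], 0.85), ([266.0, 150.0], 0.47)]
scene frame_edge [([275.0, 183.0], 0.96)]
scene jar [([265.0, 155.0], 0.84)]
side bottle [([363.0, 214.0], 0.9), ([339.0, 222.0], 0.82), ([390.0, 252.0], 0.67)]
side chest [([261.0, 220.0], 0.8)]
side hatch_hinge []
side hatch_edge [([250.0, 131.0], 0.78)]
side knob_grip []
side free_end []
side frame_edge []
side jar [([182.0, 220.0], 0.87)]
```

Run:
```python
import cv2,numpy as np
a=cv2.imread("pics/a.png");b=cv2.imread("pics/b.png")
a=cv2.resize(a[80:380,150:470],None,fx=1.25*1.2,fy=1.25*1.2);cv2.imwrite("pics/a2.png",cv2.resize(cv2.imread("pics/a.png")[80:380,140:480],(800,706))[:600] if 0 else cv2.resize(cv2.imread("pics/a.png")[80:370,130:490],(744,600)))
cv2.imwrite("pics/b2.png",cv2.resize(b[90:300,140:440],(800,560)))
```

```text
(no output)
```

View pics/a2.png

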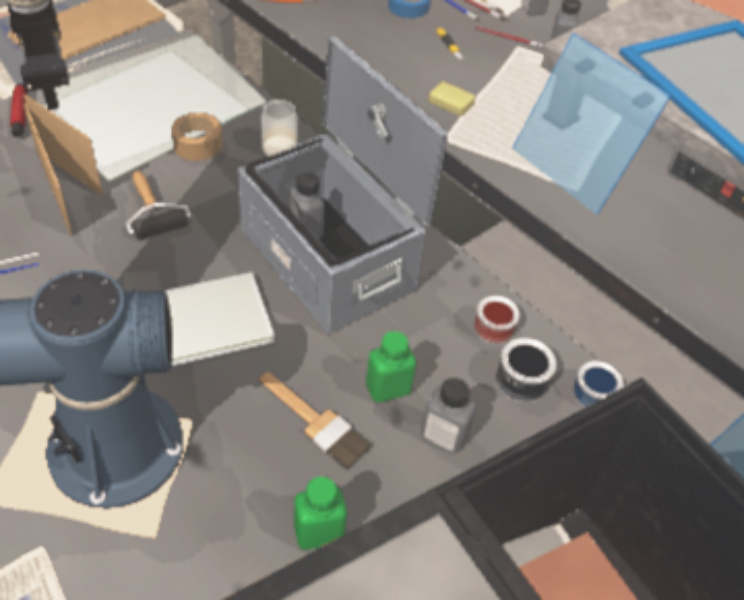

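View pics/b2.png

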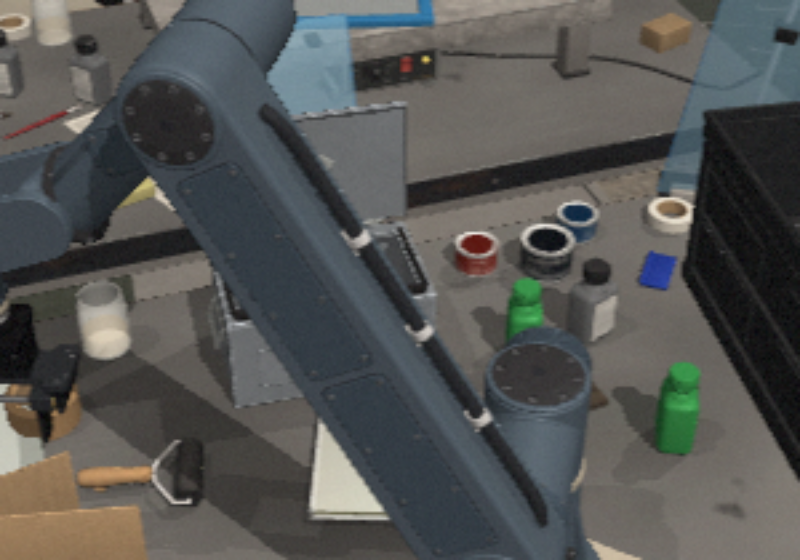

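Grey loose bottle: scene (346,283), full image, with its mark at (342,291); side (363,214). The look-alikes at scene (320,271) and (285,337) are clearly green, so they are excluded, and the other grey ones are on the back table or in the chest. The enlarged crop confirms this. The hatch is upright, with the chest in the middle of the scene.

```bash
cat > h.py <<'E'
from rig import *
import cv2,numpy as np
from scipy.spatial.transform import Rotation as R
def ray(c,uv):
    k=get_calibration(c);u,v=uv
    if c!="wrist":
        d=np.array([(u-k["cx"])/k["fx"],(v-k["cy"])/k["fy"],1.]);return np.array(k["origin"]),R.from_quat(k["rotation"]).apply(d)
    o=get_obs();a=np.array([u-k["cx"],v-k["cy"]])/k["fx"];r=np.hypot(*a)
    d=np.r_[a/max(r,1e-9)*np.sin(r),np.cos(r)];T=k["tool_from_camera"];q=R.from_quat(o["tool_rot"])
    return q.apply(T[:3,3])+o["position"],q.apply(T[:3,:3]@d)
def onz(c,uv,z):
    o,d=ray(c,uv);return o+d*(z-o[2])/d[2]
def proj(c,p):
    k=get_calibration(c);x=R.from_quat(k["rotation"]).inv().apply(np.array(p)-k["origin"])
    return [k["fx"]*x[0]/x[2]+k["cx"],k["fy"]*x[1]/x[2]+k["cy"]]
E
python3 - <<'E'
from h import *
np.set_printoptions(precision=4,suppress=True)
for n,c,uv,z in [("bot","scene",(342,291),0),("bot","side",(363,214),0),("green","scene",(320,271),0),("greenS","side",(339,222),0),("green2","scene",(285,337),0),("chest","scene",(286,208),0),("hinge","scene",(311,160),.163),("free","scene",(298,215),.008),("frame","scene",(275,183),.158),("edge","scene",(319,121),.36),("edgeS","side",(250,131),.36),("chestS","side",(261,220),0),("jar","scene",(265,155),0),("jarS","side",(182,220),0)]:
  print(n,onz(c,uv,z))
for t in("ink_tin_0","ink_tin_1","stored_bottle","wing_knob"):
  for d in mark_of("scene",t): print(t,d["conf"],np.array(d["location"]),onz("scene",d["location"],0.008 if t[0]=="s" else 0))
a=cv2.imread("pics/a.png")
cv2.imwrite("pics/c.png",cv2.resize(a[90:310,230:450],(600,600),interpolation=cv2.INTER_CUBIC))
E
```

```text
bot [ 0.4082 -0.2943 -0.    ]
bot [ 0.4132 -0.3079  0.    ]
green [ 0.4037 -0.1932  0.    ]
greenS [ 0.3989 -0.1933  0.    ]
green2 [ 0.1628 -0.3042  0.    ]
chest [0.4941 0.0997 0.    ]
hinge [0.62   0.1172 0.163 ]
free [0.5025 0.0393 0.008 ]
frame [0.4425 0.1054 0.158 ]
edge [0.6073 0.0857 0.36  ]
edgeS [0.619 0.103 0.36 ]
chestS [0.5156 0.1023 0.    ]
jar [0.6177 0.3961 0.    ]
jarS [0.6221 0.4072 0.    ]
ink_tin_0 0.89 [417.3 271.7] [ 0.6625 -0.3957  0.    ]
ink_tin_0 0.71 [383.4 265.4] [ 0.5908 -0.3082  0.    ]
ink_tin_0 0.66 [368.9 238.3] [ 0.638  -0.1961  0.    ]
ink_tin_1 0.89 [417.3 271.7] [ 0.6625 -0.3957  0.    ]
ink_tin_1 0.71 [383.4 265.4] [ 0.5908 -0.3082  0.    ]
ink_tin_1 0.66 [368.9 238.3] [ 0.638  -0.1961  0.    ]
stored_bottle 0.82 [277.4 191.5] [0.5179 0.1832 0.008 ]Traceback (most recent call last):
  File "<stdin>", line 6, in <module>
ValueError: it knows: bottle, chest, frame_edge, free_end, hatch_edge, hatch_hinge, ink_tin, jar, knob_grip, stored_bottle, tongue_tip
```

Run:
```python
from h import *
a=cv2.imread("pics/a.png")
cv2.imwrite("pics/c.png",cv2.resize(a[90:310,230:450],(600,600),interpolation=cv2.INTER_CUBIC))
```

```text
(no output)
```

View pics/c.png

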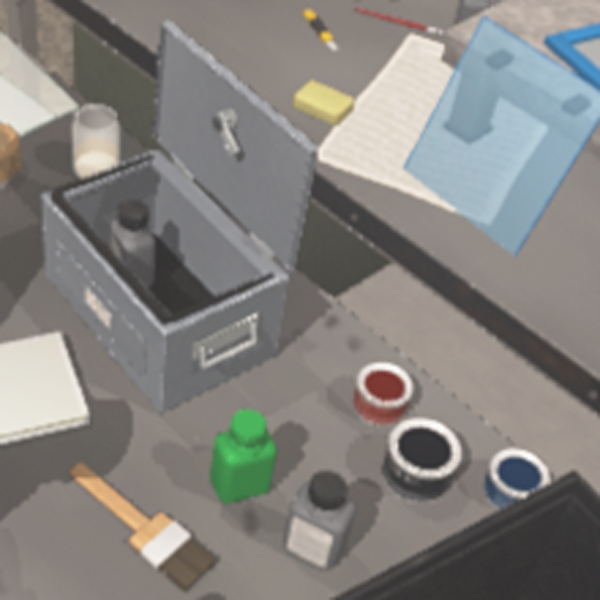

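Run:
```python
from h import *
from scipy.optimize import least_squares
np.set_printoptions(precision=4,suppress=True)
C=lambda u,v:np.array([230+u/2.727,90+v/2.727])
obs=[((-.095,-.15,0),C(165,410)),((-.095,.15,0),C(48,268)),((.095,-.15,0),C(278,345)),((-.095,-.15,.158),C(165,328)),((-.095,.15,.158),C(45,203)),
((-.07,0,.158),np.array([275,183])),((.097,0,.163),np.array([311,160])),((0,-.075,.008),np.array([298,215]))]
W=lambda p,l:np.array([p[0]+np.cos(p[2])*l[0]-np.sin(p[2])*l[1],p[1]+np.sin(p[2])*l[0]+np.cos(p[2])*l[1],l[2]])
H=lambda a,y:(.097-.197*np.cos(a),y,.163+.197*np.sin(a))
def f(p):
  r=[np.array(proj("scene",W(p,l)))-uv for l,uv in obs]
  for y,uv in((.153,C(165,22)),(-.153,C(315,152)),(0,np.array([319,121]))): r.append(np.array(proj("scene",W(p,H(p[3],y))))-uv)
  return np.ravel(r)
s=least_squares(f,[.51,.1,.05,1.5],loss="soft_l1");print(s.x,f(s.x).reshape(-1,2))
p=s.x
for n,l in dict(free=(0,-.075,.008),hinge=(.097,0,.163),knobshut=(-.046,0,.163)).items():print(n,W(p,l))
# bottle corners z=0
for uv in((290,552),(325,570),(350,540)):print("bot",onz("scene",C(*uv),0))
print("cap top",onz("scene",C(328,484),.13), "chest side",proj("side",W(p,(0,0,0))))
S=lambda u,v:(140+u/2.667,90+v/2.667)
print("cap side",onz("side",S(597,268),.13),"bot corner side",onz("side",S(592,342),0))
for n,uv in dict(tin0=(424,440),red=(384,383),blue=(519,470)).items(): print(n,onz("scene",C(*uv),.05))
```

```text
[ 0.5141  0.1083 -0.0985  1.554 ] [[-0.7531  0.3781]
 [ 0.1334  1.7525]
 [ 0.1366  3.0741]
 [ 1.1331  0.6199]
 [-0.2094 -4.7618]
 [-1.2798 -1.7803]
 [ 1.4121  3.6653]
 [ 1.8377  0.3752]
 [ 0.0356 -1.0949]
 [-0.0913 -1.6648]
 [-2.7189 -1.9356]]
free [0.5068 0.0337 0.008 ]
hinge [0.6107 0.0988 0.163 ]
knobshut [0.4684 0.1129 0.163 ]
bot [ 0.39   -0.2869  0.    ]
bot [ 0.4057 -0.3296  0.    ]
bot [ 0.4584 -0.3189  0.    ]
cap top [ 0.4159 -0.298   0.13  ] chest side [np.float64(259.6863322167065), np.float64(220.5258737522017)]
cap side [ 0.4057 -0.2948  0.13  ] bot corner side [ 0.3898 -0.2919  0.    ]
tin0 [ 0.6049 -0.2913  0.05  ]
red [ 0.6328 -0.1982  0.05  ]
blue [ 0.6624 -0.3919  0.05  ]
```

```bash
cat >> h.py <<'E'
def plan(pts):
    """pts: (x,y,z,jaw angle deg or None) with tool straight down -> shift mm, rotvec deg in current tool axes"""
    o=get_obs();q=R.from_quat(o["tool_rot"]);M=q.as_matrix()
    print("pos",np.round(o["position"],4),"jaw",round(float(np.degrees(np.arctan2(M[1,2],M[0,2]))),1),"ydir",np.round(M[:,1],3),"q6",round(float(o["q"][5]),2),"t",round(o["time"],2),"F",np.round(o["ft_force"],1))
    for x,y,z,j in pts:
        best=None
        for k in (0,180):
            a=np.radians(j+k);zz=np.array([np.cos(a),np.sin(a),0]);yy=np.array([0,0,-1.])
            r=(q.inv()*R.from_matrix(np.c_[np.cross(yy,zz),yy,zz])).as_rotvec(degrees=True)
            if best is None or np.linalg.norm(r)<np.linalg.norm(best):best=r
        print((x,y,z,j),np.round(M.T@(np.array([x,y,z])-o["position"])*1000,1),np.round(best,1))
E
python3 - <<'E'
from h import *
plan([(.36,.25,.42,84),(.40,0,.40,84),(.41,-.18,.32,84),(.41,-.26,.26,84)])
E
```

```text
pos [0.234  0.5795 0.2225] jaw 68.0 ydir [-0.  0. -1.] q6 -0.18 t 1.05 F [-0.2  0.6  0.5]
(0.36, 0.25, 0.42, 84) [ 240.2 -197.5 -258.4] [  0. -16.  -0.]
(0.4, 0, 0.4, 84) [ 370.9 -177.5 -475.2] [  0. -16.  -0.]
(0.41, -0.18, 0.32, 84) [ 447.6  -97.5 -638.4] [  0. -16.  -0.]
(0.41, -0.26, 0.26, 84) [ 477.6  -37.5 -712.5] [  0. -16.  -0.]
```

Request:
drive_tool:
  plan:
    - [40, -50, -40, 0, -4, 0, 87]
    - [80, -100, -80, 0, -8, 0, 87]
    - [120, -150, -120, 0, -12, 0, 87]
    - [160, -190, -160, 0, -16, 0, 87]
    - [200, -197, -205, 0, -16, 0, 87]
    - [240, -197, -258, 0, -16, 0, 87]
    - [270, -197, -300, 0, -16, 0, 87]
    - [300, -190, -345, 0, -16, 0, 87]
    - [330, -185, -400, 0, -16, 0, 87]
    - [371, -178, -475, 0, -16, 0, 87]

```text
time: 2.05
position: [0.3724, 0.158, 0.4039]
tool_rot: [-0.706, 0.036, -0.038, 0.706]
ft_force: [1.1, -0.2, -0.8]
grip_width: 0.087
```

Run:
```python
from h import *
plan([(.40,0,.40,84),(.41,-.18,.32,84),(.41,-.26,.26,84)])
```

```text
pos [0.3724 0.158  0.4039] jaw 84.0 ydir [ 0.002  0.    -1.   ] q6 -1.34 t 2.05 F [ 1.1 -0.2 -0.8]
(0.4, 0, 0.4, 84) [  43.9    4.  -154.2] [-0.   0.   0.1]
(0.41, -0.18, 0.32, 84) [  72.3   84.  -332.3] [-0.   0.   0.1]
(0.41, -0.26, 0.26, 84) [  80.5  144.  -411.9] [-0.   0.   0.1]
```

Request:
drive_tool:
  plan:
    - [20, 2, -50, 0, 0, 0, 87]
    - [32, 3, -100, 0, 0, 0, 87]
    - [44, 4, -150, 0, 0, 0, 87]
    - [52, 20, -195, 0, 0, 0, 87]
    - [58, 40, -240, 0, 0, 0, 87]
    - [65, 60, -285, 0, 0, 0, 87]
    - [72, 84, -330, 0, 0, 0, 87]
    - [76, 110, -370, 0, 0, 0, 87]
    - [80, 140, -410, 0, 0, 0, 87]
    - [80, 144, -412, 0, 0, 0, 87]

```text
time: 3.05
position: [0.4075, -0.2618, 0.2563]
tool_rot: [-0.706, 0.04, -0.037, 0.707]
ft_force: [-0.2, -0.1, 0.0]
grip_width: 0.0874
```

Run:
```python
from h import *
plan([(.41,-.297,.15,84)])
w=camera("wrist");cv2.imwrite("pics/w.png",w)
for d in mark_of("wrist","bottle"):print(d["conf"],np.round(d["location"]),onz("wrist",d["location"],0))
for d in spot_in("wrist","bottle"):print(d["conf"],np.round(d["location"]),onz("wrist",d["location"],.08))
```

```text
pos [ 0.4075 -0.2618  0.2563] jaw 83.8 ydir [-0.003  0.001 -1.   ] q6 -2.26 t 3.05 F [-0.2 -0.1  0. ]
(0.41, -0.297, 0.15, 84) [  6.6 106.2 -34.8] [-0.1 -0.2 -0.2]
0.86 [344. 169.] [ 0.40374033 -0.1710365   0.        ]
0.6 [246. 190.] [ 0.41815207 -0.30198709  0.        ]
0.74 [245. 200.] [ 0.41590658 -0.29473938  0.08      ]
0.63 [216.  11.] [ 0.20592181 -0.30323832  0.08      ]
```

View pics/w.png

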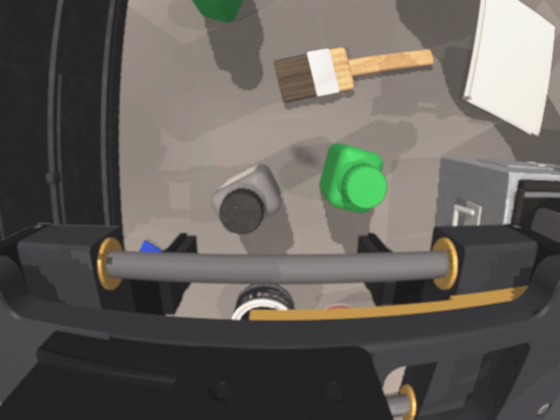

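Run:
```python
from h import *
print("cap",onz("wrist",(241,212),.13),"box ground",onz("wrist",(122,200),0),onz("wrist",(122,100),0),"green cap",onz("wrist",(364,187),.13))
for uv in((263,166),(215,195),(280,200)):print(onz("wrist",uv,.09))
c=onz("wrist",(241,212),.13);plan([(c[0],c[1],.2,84),(c[0],c[1],.103,84)])
```

```text
cap [ 0.41625949 -0.29379761  0.13      ] box ground [ 0.41311326 -0.48350892  0.        ] [ 0.27316635 -0.45983038  0.        ] green cap [ 0.40446845 -0.17731223  0.13      ]
[ 0.38033545 -0.27069252  0.09      ]
[ 0.4050102 -0.324524   0.09     ]
[ 0.41767275 -0.2570762   0.09      ]
pos [ 0.4082 -0.2579  0.2589] jaw 84.0 ydir [-0.001  0.002 -1.   ] q6 -2.26 t 3.2 F [ 0.4  0.2 -0.8]
(np.float64(0.41625948745898333), np.float64(-0.29379760995436954), 0.2, 84) [ 11.9  58.8 -34.9] [-0.1 -0.  -0.1]
(np.float64(0.41625948745898333), np.float64(-0.29379760995436954), 0.103, 84) [ 12.  155.8 -35.1] [-0.1 -0.  -0.1]
```

Request:
drive_tool:
  plan:
    - [6, 20, -18, 0, 0, 0, 75]
    - [10, 50, -36, 0, 0, 0, 75]
    - [10, 90, -37, 0, 0, 0, 75]
    - [10, 125, -37, 0, 0, 0, 75]
    - [10, 145, -37, 0, 0, 0, 75]
    - [10, 154, -37, 0, 0, 0, 75]
    - [10, 154, -37, 0, 0, 0, 75]

```text
time: 3.9
position: [0.4151, -0.2951, 0.1055]
tool_rot: [-0.706, 0.036, -0.036, 0.706]
ft_force: [-0.1, 0.2, 0.0]
grip_width: 0.075
```

Run:
```python
from h import *
plan([(.415,-.295,.104,84)])
w=camera("wrist");cv2.imwrite("pics/w2.png",w)
```

```text
pos [ 0.4151 -0.2951  0.1055] jaw 84.1 ydir [-0.  0. -1.] q6 -2.31 t 3.9 F [-0.1  0.2  0. ]
(0.415, -0.295, 0.104, 84) [-0.1  1.5  0.1] [-0.   0.1 -0. ]
```

View pics/w2.png

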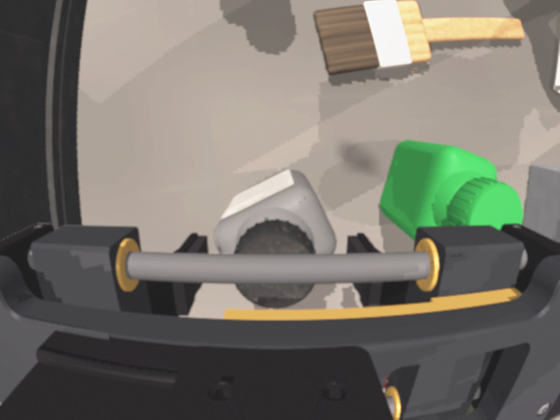

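The cap sits centred between the fingers, at about (275,262) where the grasp point projects to v≈266. Closing.

Request:
drive_tool:
  plan:
    - [0, 0, 0, 0, 0, 0, 35]
    - [0, 0, 0, 0, 0, 0, 35]
    - [0, 0, 0, 0, 0, 0, 35]
    - [0, 0, 0, 0, 0, 0, 35]
    - [0, 0, 0, 0, 0, 0, 35]
    - [0, 0, 0, 0, 0, 0, 35]
    - [0, -15, 0, 0, 0, 0, 35]
    - [0, -50, 0, 0, 0, 0, 35]
    - [0, -90, 0, 0, 0, 0, 35]
    - [0, -130, 0, 0, 0, 0, 35]
  newtons: 40

```text
time: 4.95
position: [0.4138, -0.2954, 0.2355]
tool_rot: [-0.705, 0.038, -0.036, 0.707]
ft_force: [0.8, -0.3, -3.5]
grip_width: 0.0404
```

Run:
```python
from h import *
plan([(.415,-.295,.34,84),(.42,-.1,.36,84),(.507,.037,.36,84),(.507,.037,.30,84)])
```

```text
pos [ 0.4138 -0.2954  0.2355] jaw 84.0 ydir [-0.002  0.002 -1.   ] q6 -2.31 t 4.95 F [ 0.8 -0.3 -3.5]
(0.415, -0.295, 0.34, 84) [   0.9 -104.5    0.7] [-0.1  0.  -0.1]
(0.42, -0.1, 0.36, 84) [ -14.6 -124.1  195.2] [-0.1  0.  -0.1]
(0.507, 0.037, 0.36, 84) [  57.6 -123.9  340.6] [-0.1  0.  -0.1]
(0.507, 0.037, 0.3, 84) [ 57.8 -63.9 340.4] [-0.1  0.  -0.1]
```

Request:
drive_tool:
  plan:
    - [0, -40, 0, 0, 0, 0, 35]
    - [0, -80, 0, 0, 0, 0, 35]
    - [0, -105, 20, 0, 0, 0, 35]
    - [-3, -115, 50, 0, 0, 0, 35]
    - [-6, -124, 85, 0, 0, 0, 35]
    - [-9, -124, 120, 0, 0, 0, 35]
    - [-12, -124, 150, 0, 0, 0, 35]
    - [-14, -124, 175, 0, 0, 0, 35]
    - [-14, -124, 195, 0, 0, 0, 35]
    - [-14, -124, 195, 0, 0, 0, 35]

```text
time: 5.95
position: [0.4199, -0.0981, 0.3583]
tool_rot: [-0.705, 0.037, -0.035, 0.707]
ft_force: [0.2, -0.3, -2.8]
grip_width: 0.0402
```

Run:
```python
from h import *
plan([(.507,.037,.36,84)])
s=camera("side");a=camera("scene");w=camera("wrist")
cv2.imwrite("pics/s3.png",cv2.resize(s[100:310,150:430],(800,600)));cv2.imwrite("pics/w3.png",w)
for c in("side","scene","wrist"):
 for t,z in(("chest",0),("frame_edge",.158),("hatch_hinge",.163),("free_end",.008),("hatch_edge",.36),("knob_grip",.3)):
  for d in mark_of(c,t)[:1]:print(c,t,round(d["conf"],2),np.round(d["location"]),onz(c,d["location"],z))
```

```text
pos [ 0.4199 -0.0981  0.3583] jaw 84.2 ydir [-0.002  0.002 -1.   ] q6 -1.96 t 5.95 F [ 0.2 -0.3 -2.8]
(0.507, 0.037, 0.36, 84) [ 73.   -1.5 143.2] [-0.1  0.2 -0.1]
side chest 0.74 [261. 223.] [0.49681162 0.1097768  0.        ]
side frame_edge 0.56 [261. 202.] [0.43260899 0.12454048 0.158     ]
side hatch_hinge 0.79 [253. 177.] [0.59563129 0.10482321 0.163     ]
side hatch_edge 0.63 [252. 132.] [0.61014004 0.095731   0.36      ]
side knob_grip 0.38 [319. 173.] [ 0.35484974 -0.07385856  0.3       ]
scene chest 0.8 [289. 204.] [0.51589024 0.110083   0.        ]
scene frame_edge 0.55 [274. 182.] [0.44299734 0.11457273 0.158     ]
scene hatch_hinge 0.75 [314. 163.] [0.61790453 0.09932285 0.163     ]
scene free_end 0.62 [298. 215.] [0.50214758 0.03770946 0.008     ]
scene hatch_edge 0.62 [316. 120.] [0.6039709  0.09721579 0.36      ]
scene knob_grip 0.66 [289. 206.] [ 0.32393349 -0.10731997  0.3       ]
wrist chest 0.68 [405. 205.] [0.50506803 0.11335612 0.        ]
wrist frame_edge 0.79 [448. 182.] [0.43563475 0.1102414  0.158     ]
wrist free_end 0.84 [364. 209.] [0.50103536 0.03507467 0.008     ]
```

View pics/s3.png

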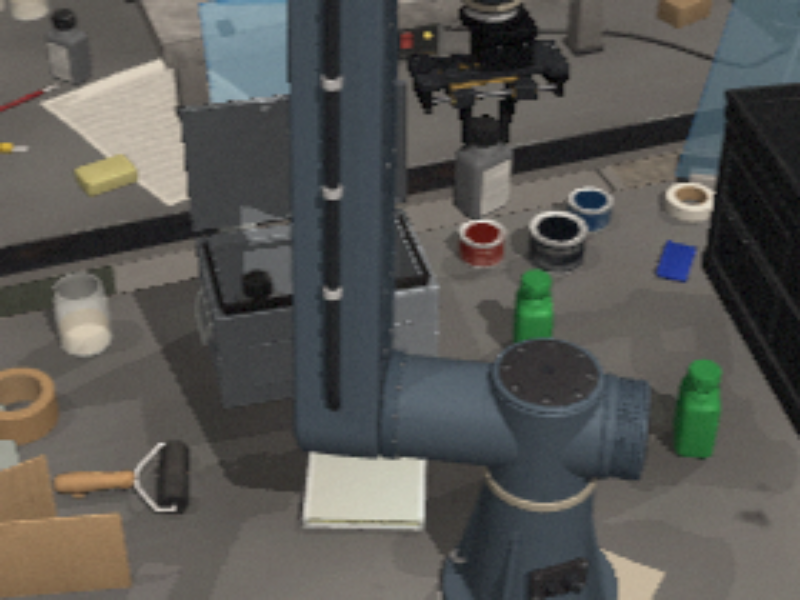

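Request:
drive_tool:
  plan:
    - [15, -1, 25, 0, 0, 0, 35]
    - [30, -1, 55, 0, 0, 0, 35]
    - [45, -1, 90, 0, 0, 0, 35]
    - [58, -1, 120, 0, 0, 0, 35]
    - [69, 0, 147, 0, 0, 0, 35]
    - [69, 20, 147, 0, 0, 0, 35]
    - [69, 40, 147, 0, 0, 0, 35]
    - [69, 50, 147, 0, 0, 0, 35]
    - [69, 50, 147, 0, 0, 0, 35]

```text
time: 7.9
position: [0.504, 0.0383, 0.3077]
tool_rot: [-0.706, 0.038, -0.036, 0.706]
ft_force: [0.3, 0.5, -2.3]
grip_width: 0.0399
```

Run:
```python
from h import *
plan([(.504,.042,.2,84),(.504,.042,.118,84)])
s=camera("scene");w=camera("wrist")
cv2.imwrite("pics/p4.png",np.hstack([cv2.resize(s[80:280,200:400],(400,400)),cv2.resize(w[:300,160:],(533,400))[:,:400]]))
```

```text
pos [0.504  0.0383 0.3077] jaw 84.0 ydir [-0.004  0.001 -1.   ] q6 -1.61 t 7.9 F [ 0.3  0.5 -2.3]
(0.504, 0.042, 0.2, 84) [1.000e-01 1.077e+02 3.600e+00] [-0.   0.  -0.2]
(0.504, 0.042, 0.118, 84) [  0.4 189.7   3.6] [-0.   0.  -0.2]
```

View pics/p4.png

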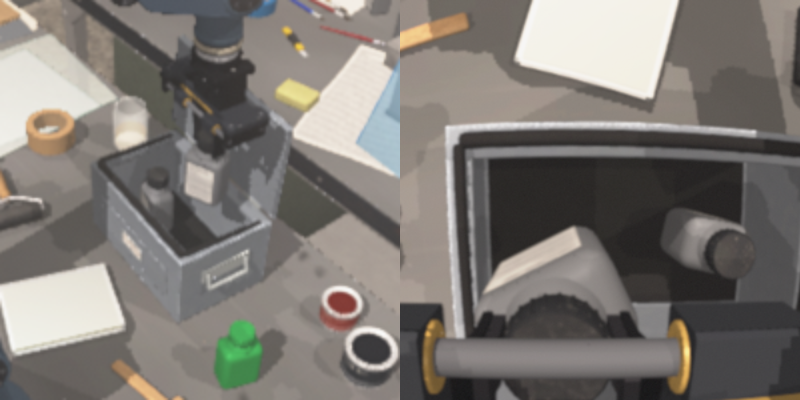

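Run:
```python
from h import *
f=lambda u,v:((u-400)/1.333+160,v/1.333)
print(onz("wrist",f(470,230),.158),"y- inner edge");print(onz("wrist",f(600,157),.158),"front inner (skirt?)",onz("wrist",f(600,142),.17));print("stored cap",onz("wrist",f(729,255),.138), "front outer corner",onz("wrist",f(448,128),.158))
```

```text
[ 0.47672665 -0.02452868  0.158     ] y- inner edge
[0.43395615 0.07565892 0.158     ] front inner (skirt?) [0.42375284 0.07546556 0.17      ]
stored cap [0.52027436 0.17903645 0.138     ] front outer corner [ 0.39952095 -0.03159173  0.158     ]
```

Request:
drive_tool:
  plan:
    - [0, 30, 4, 0, 0, 0, 35]
    - [0, 65, 4, 0, 0, 0, 35]
    - [0, 100, 4, 0, 0, 0, 35]
    - [0, 135, 4, 0, 0, 0, 35]
    - [0, 165, 4, 0, 0, 0, 35]
    - [0, 182, 4, 0, 0, 0, 35]
    - [0, 190, 4, 0, 0, 0, 35]
    - [0, 193, 4, 0, 0, 0, 35]
    - [0, 195, 4, 0, 0, 0, 35]
    - [0, 195, 4, 0, 0, 0, 35]

```text
time: 9.0
position: [0.5064, 0.042, 0.1152]
tool_rot: [0.706, -0.036, 0.038, -0.706]
ft_force: [0.4, -0.6, -2.4]
grip_width: 0.0403
```

Request:
drive_tool:
  plan:
    - [0, 1.5, 0, 0, 0, 0, 35]
    - [0, 3, 0, 0, 0, 0, 35]
    - [0, 3, 0, 0, 0, 0, 35]

```text
time: 9.3
position: [0.5067, 0.0421, 0.1133]
tool_rot: [0.706, -0.036, 0.038, -0.706]
ft_force: [-0.9, -0.5, 8.8]
grip_width: 0.04
```

Floor contact (force −2.4 → +8.8 N). Releasing.

Request:
drive_tool:
  plan:
    - [0, -1, 0, 0, 0, 0, 60]
    - [0, -1, 0, 0, 0, 0, 60]
    - [0, -1, 0, 0, 0, 0, 60]
    - [0, -1, 0, 0, 0, 0, 60]
    - [0, -25, 0, 0, 0, 0, 60]
    - [0, -65, 0, 0, 0, 0, 60]
    - [0, -105, 0, 0, 0, 0, 60]
    - [0, -145, 0, 0, 0, 0, 60]
    - [0, -185, 0, 0, 0, 0, 60]
    - [0, -200, 0, 0, 0, 0, 60]

```text
time: 10.3
position: [0.5073, 0.042, 0.3153]
tool_rot: [0.706, -0.034, 0.04, -0.706]
ft_force: [0.5, -0.1, -0.9]
grip_width: 0.06
```

Run:
```python
from h import *
plan([(.50,.1,.46,84),(.68,.095,.46,84),(.68,.095,.32,84),(.58,.10,.32,84)])
w=camera("wrist");cv2.imwrite("pics/w5.png",w)
```

```text
pos [0.5073 0.042  0.3153] jaw 84.0 ydir [ 0.008 -0.001 -1.   ] q6 -1.6 t 10.3 F [ 0.5 -0.1 -0.9]
(0.5, 0.1, 0.46, 84) [ -12.2 -144.8   56.9] [0.  0.  0.4]
(0.68, 0.095, 0.46, 84) [ 167.3 -143.4   70.6] [0.  0.  0.4]
(0.68, 0.095, 0.32, 84) [166.2  -3.4  70.7] [0.  0.  0.4]
(0.58, 0.1, 0.32, 84) [66.3 -4.2 65.2] [0.  0.  0.4]
```

View pics/w5.png

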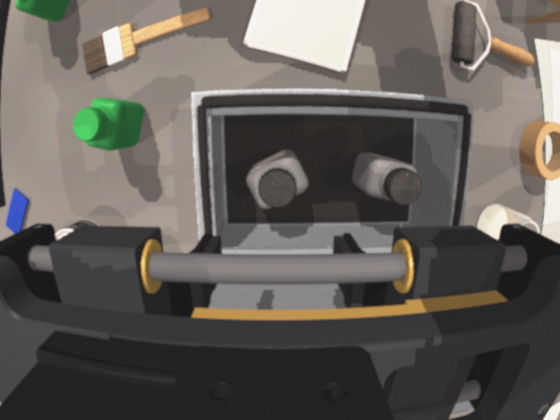

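Request:
drive_tool:
  plan:
    - [0, -45, 0, 0, 0, 0, 20]
    - [0, -90, 0, 0, 0, 0, 5]
    - [0, -140, 0, 0, 0, 0, 0]
    - [20, -145, 0, 0, 0, 0, 0]
    - [60, -145, 0, 0, 0, 0, 0]
    - [100, -145, 0, 0, 0, 0, 0]
    - [140, -145, 0, 0, 0, 0, 0]
    - [165, -145, 0, 0, 0, 0, 0]
    - [165, -145, 0, 0, 0, 0, 0]
    - [165, -145, 0, 0, 0, 0, 0]

```text
time: 11.35
position: [0.6693, 0.0249, 0.4538]
tool_rot: [-0.706, 0.039, -0.035, 0.706]
ft_force: [-0.6, 0.3, 0.3]
grip_width: 0.0007
```

Run:
```python
from h import *
plan([(.675,.03,.33,84),(.55,.03,.33,84)])
s=camera("scene");b=camera("side")
cv2.imwrite("pics/p6.png",np.hstack([cv2.resize(s[50:250,220:420],(400,400)),cv2.resize(b[50:250,160:360],(400,400))]))
for c in("scene","side"):
  for d in mark_of(c,"hatch_edge"):print(c,d["conf"],d["location"],onz(c,d["location"],.36))
```

```text
pos [0.6693 0.0249 0.4538] jaw 84.0 ydir [-0.004  0.001 -1.   ] q6 -1.6 t 11.35 F [-0.6  0.3  0.3]
(0.675, 0.03, 0.33, 84) [  5.7 123.8   5.7] [-0.   0.  -0.2]
(0.55, 0.03, 0.33, 84) [-118.6  124.3   -7.4] [-0.   0.  -0.2]
scene 0.66 [314.5, 123.2] [0.58740219 0.08553998 0.36      ]
side 0.78 [251.0, 133.6] [0.59923666 0.10483371 0.36      ]
```

View pics/p6.png

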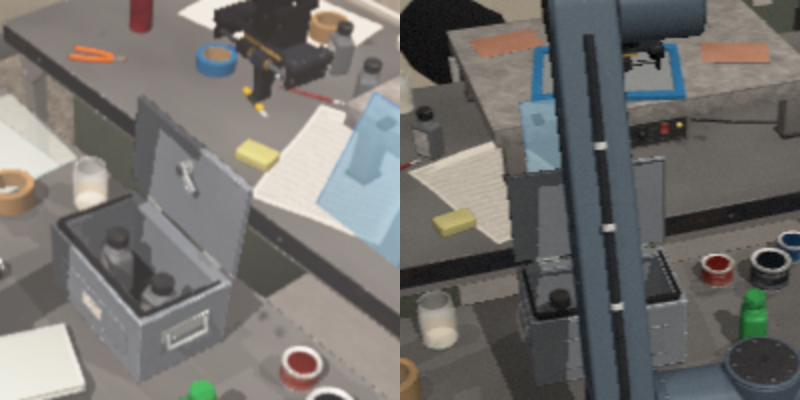

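Request:
drive_tool:
  plan:
    - [6, 40, 3, 0, 0, 0, 0]
    - [6, 80, 3, 0, 0, 0, 0]
    - [6, 118, 3, 0, 0, 0, 0]
    - [-15, 122, 3, 0, 0, 0, 0]
    - [-35, 122, 3, 0, 0, 0, 0]
    - [-50, 122, 3, 0, 0, 0, 0]
    - [-65, 122, 3, 0, 0, 0, 0]

```text
time: 12.25
position: [0.6049, 0.0349, 0.335]
tool_rot: [0.706, -0.035, 0.038, -0.706]
ft_force: [2.6, -0.1, -2.8]
grip_width: 0.0004
```

Request:
drive_tool:
  plan:
    - [-15, 0, 0, 0, 0, 0, 0]
    - [-30, 0, 0, 0, 0, 0, 0]
    - [-45, 0, 0, 0, 0, 0, 0]
    - [-60, 0, 0, 0, 0, 0, 0]
    - [-75, 0, 0, 0, 0, 0, 0]
    - [-85, 0, 0, 0, 0, 0, 0]
    - [-85, -20, 0, 0, 0, 0, 0]
    - [-85, -60, 0, 0, 0, 0, 0]
    - [-85, -100, 0, 0, 0, 0, 40]
    - [-85, -100, 0, 0, 0, 0, 60]

```text
time: 13.25
position: [0.5229, 0.0434, 0.4409]
tool_rot: [0.707, -0.032, 0.042, -0.706]
ft_force: [-0.8, 0.2, 0.5]
grip_width: 0.0097
```

Request:
drive_tool:
  plan:
    - [0, 0, 0, 0, 0, 0, 60]
    - [0, 0, 0, 0, 0, 0, 60]
    - [0, 0, 0, 0, 0, 0, 60]
    - [0, 0, 0, 0, 0, 0, 60]
    - [0, 0, 0, 0, 0, 0, 60]
    - [0, 0, 0, 0, 0, 0, 60]
    - [0, 0, 0, 0, 0, 0, 60]
    - [0, 0, 0, 0, 0, 0, 60]
    - [0, 0, 0, 0, 0, 0, 60]
    - [0, 0, 0, 0, 0, 0, 60]

```text
time: 14.25
position: [0.5207, 0.0436, 0.4342]
tool_rot: [0.706, -0.037, 0.037, -0.706]
ft_force: [-0.1, 1.0, -0.2]
grip_width: 0.0598
```

Run:
```python
from h import *
plan([(.465,.11,.30,84)])
w=camera("wrist");s=camera("scene")
cv2.imwrite("pics/p7.png",np.hstack([cv2.resize(s[80:280,200:400],(400,400)),cv2.resize(w[:300,160:460],(400,400))]))
for c in("wrist","scene"):
 for t,z in(("knob_grip",.197),("hatch_edge",.174),("tongue_tip",.15)):
  for d in mark_of(c,t):print(c,t,d["conf"],d["location"],onz(c,d["location"],z))
```

```text
pos [0.5207 0.0436 0.4342] jaw 84.0 ydir [ 0. -0. -1.] q6 -1.6 t 14.25 F [-0.1  1.  -0.2]
(0.465, 0.11, 0.3, 84) [-62.3 134.2  60.2] [0. 0. 0.]
wrist knob_grip 0.8 [329.2, 124.6] [0.45746392 0.11296359 0.197     ]
wrist hatch_edge 0.83 [325.8, 80.4] [0.39915636 0.11801237 0.174     ]
wrist tongue_tip 0.91 [293.6, 146.5] [0.48336202 0.06874114 0.15      ]
scene knob_grip 0.48 [308.1, 162.6] [0.5744573  0.08488725 0.197     ]
scene knob_grip 0.46 [275.1, 169.4] [0.45932153 0.12720722 0.197     ]
scene hatch_edge 0.7 [263.0, 183.5] [0.39775797 0.11546456 0.174     ]
scene tongue_tip 0.74 [289.1, 182.9] [0.48767644 0.08222824 0.15      ]
```

View pics/p7.png

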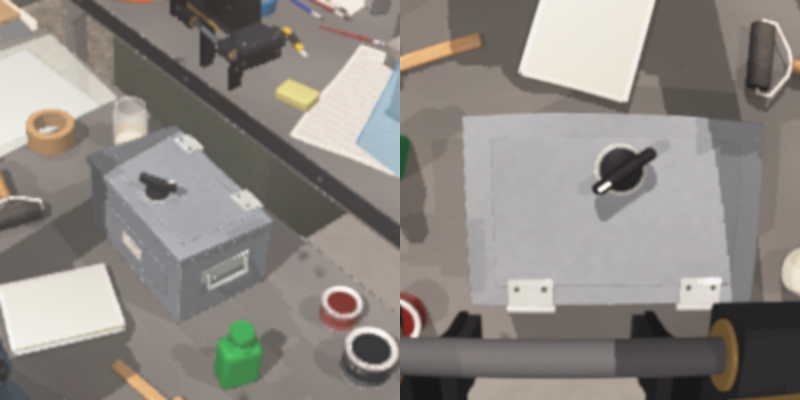

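Request:
drive_tool:
  plan:
    - [-20, 20, 20, 0, 8, 0, 60]
    - [-40, 40, 40, 0, 16, 0, 60]
    - [-60, 60, 60, 0, 24, 0, 60]
    - [-68, 80, 63, 0, 32, 0, 60]
    - [-68, 100, 63, 0, 40, 0, 60]
    - [-68, 120, 63, 0, 48, 0, 60]
    - [-68, 140, 63, 0, 56, 0, 60]
    - [-68, 155, 63, 0, 58, 0, 60]
    - [-68, 155, 63, 0, 58, 0, 60]

```text
time: 15.55
position: [0.4581, 0.1133, 0.2774]
tool_rot: [0.601, -0.376, 0.373, -0.599]
ft_force: [0.2, 0.2, 0.7]
grip_width: 0.0599
```

Run:
```python
from h import *
plan([(.459,.113,.24,26)])
w=camera("wrist");cv2.imwrite("pics/w8.png",cv2.resize(w[120:360,100:460],(800,533)))
for t,z in(("knob_grip",.197),("hatch_edge",.174)):
  for d in mark_of("wrist",t):print(t,d["conf"],d["location"],onz("wrist",d["location"],z))
```

```text
pos [0.4581 0.1133 0.2774] jaw 26.0 ydir [-0.005 -0.    -1.   ] q6 -0.45 t 15.55 F [0.2 0.2 0.7]
(0.459, 0.113, 0.24, 26) [ 0.8 37.4  0.8] [ 0.3  0.  -0.1]
knob_grip 0.88 [280.5, 218.7] [0.46469643 0.10869616 0.197     ]
hatch_edge 0.79 [224.1, 175.8] [0.40948291 0.11549268 0.174     ]
hatch_edge 0.18 [254.2, 191.3] [0.43803139 0.11455457 0.174     ]
```

View pics/w8.png

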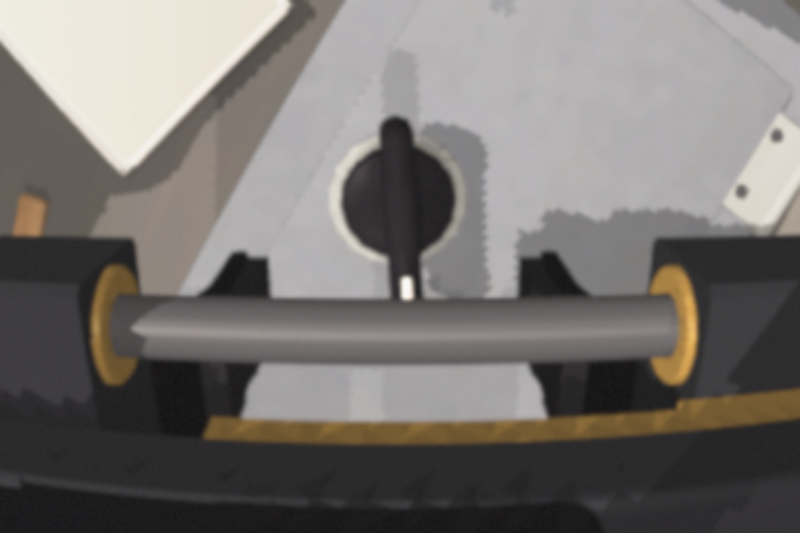

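Run:
```python
from h import *
f=lambda u,v:(100+u/2.2222,120+v/2.2222)
a=onz("wrist",f(395,120),.207);b=onz("wrist",f(410,300),.204)
print(a,b,b-a,np.degrees(np.arctan2(*(b-a)[1::-1])),np.linalg.norm(b-a)); print("hub",onz("wrist",f(396,192),.184))
c=onz("wrist",(280.5,218.7),.197);plan([(*c[:2],.24,30),(*c[:2],.188,30)])
```

```text
[0.44719778 0.14061729 0.207     ] [0.48043842 0.08493473 0.204     ] [ 0.03324063 -0.05568256 -0.003     ] -59.16420366625324 0.06491907969718946
hub [0.4608171  0.11386077 0.184     ]
pos [0.4603 0.1134 0.28  ] jaw 26.1 ydir [ 0.002  0.    -1.   ] q6 -0.45 t 15.7 F [0.3 1.2 0.2]
(np.float64(0.46534127151520566), np.float64(0.10857743256726672), 0.24, 30) [ 6.5 40.   2.3] [-0.1 -3.9  0. ]
(np.float64(0.46534127151520566), np.float64(0.10857743256726672), 0.188, 30) [ 6.5 92.   2.3] [-0.1 -3.9  0. ]
```

Request:
drive_tool:
  plan:
    - [2, 25, 3, 0, -4.5, 0, 45]
    - [2, 55, 3, 0, -4.5, 0, 45]
    - [2, 75, 3, 0, -4.5, 0, 45]
    - [2, 86, 3, 0, -4.5, 0, 45]
    - [2, 92, 3, 0, -4.5, 0, 45]
    - [2, 92, 3, 0, -4.5, 0, 45]

```text
time: 16.3
position: [0.4636, 0.1129, 0.1874]
tool_rot: [-0.614, 0.351, -0.351, 0.614]
ft_force: [-0.3, -0.6, 0.6]
grip_width: 0.045
```

Request:
drive_tool:
  plan:
    - [0, 0, 0, 0, 0, 0, 20]
    - [0, 0, 0, 0, 0, 0, 8]
    - [0, 0, 0, 0, 0, 0, 8]
    - [0, 0, 0, 0, 0, 0, 8]
    - [0, 0, 0, 0, 0, 0, 8]
  newtons: 40

```text
time: 16.8
position: [0.4616, 0.1121, 0.1873]
tool_rot: [0.615, -0.351, 0.35, -0.613]
ft_force: [-4.9, -5.1, 4.9]
grip_width: 0.0133
```

Request:
drive_tool:
  plan:
    - [0, 0, -2, 0, 0, 0, 8]
    - [0, 0, -2, 0, 8, 0, 8]
    - [0, 0, -2, 0, 16, 0, 8]
    - [0, 0, -2, 0, 24, 0, 8]
    - [0, 0, -2, 0, 32, 0, 8]
    - [0, 0, -2, 0, 40, 0, 8]
    - [0, 0, -2, 0, 40, 0, 8]

```text
time: 17.5
position: [0.4604, 0.1116, 0.1868]
tool_rot: [-0.458, 0.54, -0.539, 0.456]
ft_force: [-0.3, -1.7, -0.1]
grip_width: 0.0119
```

Run:
```python
from h import *
plan([(.462,.112,.18,-99)]);o=get_obs();print(o["moment"],o["grip_width"])
```

```text
pos [0.4604 0.1116 0.1868] jaw -9.5 ydir [-0.003 -0.001 -1.   ] q6 0.17 t 17.5 F [-0.3 -1.7 -0.1]
(0.462, 0.112, 0.18, -99) [-0.7  6.8  1.6] [ 0.1 89.5  0.2]
[-0.74335316  0.90282771 -0.07565171] 0.011871224479365903
```

Request:
drive_tool:
  plan:
    - [0, 2, 0, 0, 0, 0, 8]
    - [0, 4, 0, 0, 0, 0, 8]
    - [0, 6, 0, 0, 0, 0, 8]
    - [0, 8, 0, 0, 0, 0, 8]
    - [0, 8, 0, 0, 0, 0, 8]
  newtons: 60

```text
time: 18.0
position: [0.4594, 0.1117, 0.1798]
tool_rot: [-0.459, 0.54, -0.538, 0.456]
ft_force: [-8.3, -1.6, 12.4]
grip_width: 0.0114
```

Request:
drive_tool:
  plan:
    - [0, 1, -1, 0, 0, 0, 8]
    - [0, 2, -2, 0, 0, 0, 8]
    - [0, 3, -2, 0, 0, 0, 8]
    - [0, 3, -2, 0, 0, 0, 8]

```text
time: 18.4
position: [0.4593, 0.1117, 0.1792]
tool_rot: [0.458, -0.538, 0.54, -0.458]
ft_force: [-8.7, -2.2, 25.9]
grip_width: 0.0117
```

Request:
drive_tool:
  plan:
    - [0, 0, 0, 0, 8, 0, 8]
    - [0, 0, -1, 0, 16, 0, 8]
    - [0, 0, -1, 0, 24, 0, 8]
    - [0, 0, -1, 0, 32, 0, 8]
    - [0, 0, -1, 0, 40, 0, 8]

```text
time: 18.9
position: [0.4588, 0.1119, 0.1792]
tool_rot: [0.244, -0.663, 0.664, -0.245]
ft_force: [-7.8, -2.6, 24.9]
grip_width: 0.0115
```

Request:
drive_tool:
  plan:
    - [0, 0, 0, 0, 8, 0, 8]
    - [0, 0, 0, 0, 16, 0, 8]
    - [0, 0, 0, 0, 24, 0, 8]
    - [0, 0, 0, 0, 32, 0, 8]
    - [0, 0, 0, 0, 40, 0, 8]
    - [0, 0, 0, 0, 46, 0, 8]
    - [0, 0, 0, 0, 46, 0, 8]

```text
time: 19.6
position: [0.4586, 0.1125, 0.1792]
tool_rot: [0.034, 0.706, -0.706, -0.033]
ft_force: [-7.6, -2.0, 27.1]
grip_width: 0.0117
```

Run:
```python
from h import *
plan([(.462,.112,.18,-95)]);o=get_obs();print(o["moment"],o["grip_width"])
```

```text
pos [0.4586 0.1125 0.1792] jaw -95.5 ydir [ 0.002  0.    -1.   ] q6 1.67 t 19.6 F [-7.6 -2.  27.1]
(0.462, 0.112, 0.18, -95) [-3.5 -0.8  0.2] [ 0.  -0.5 -0.1]
[-0.47542087  2.07366403 -0.05894905] 0.011734267613042044
```

Request:
drive_tool:
  plan:
    - [0, 0, 0, 0, 4, 0, 8]
    - [0, 0, 0, 0, 8, 0, 8]
    - [0, 0, 0, 0, 8, 0, 8]

```text
time: 19.9
position: [0.4586, 0.1125, 0.179]
tool_rot: [-0.081, -0.702, 0.703, 0.08]
ft_force: [-7.2, -0.8, 23.5]
grip_width: 0.0124
```

Run:
```python
from h import *
plan([]);o=get_obs();print(o["moment"],o["grip_width"])
```

```text
pos [0.4586 0.1125 0.179 ] jaw -103.1 ydir [ 0.002 -0.001 -1.   ] q6 1.8 t 19.9 F [-7.2 -0.8 23.5]
[-0.11340828  1.66413588  1.22926115] 0.012375935625193913
```

Against the stop: the z moment jumped to 1.2 N m. Easing off, opening and lifting.

Request:
drive_tool:
  plan:
    - [0, 0, 0, 0, -4, 0, 8]
    - [0, -3, 0, 0, -4, 0, 8]
    - [0, -3, 0, 0, -4, 0, 45]
    - [0, -3, 0, 0, -4, 0, 45]
    - [0, -3, 0, 0, -4, 0, 45]
    - [0, -30, 0, 0, -4, 0, 45]
    - [0, -70, 0, 0, -4, 0, 45]
    - [0, -110, 0, 0, -4, 0, 45]
    - [0, -150, 0, 0, -4, 0, 45]
    - [0, -150, 0, 0, -4, 0, 45]

```text
time: 20.9
position: [0.4627, 0.1126, 0.3315]
tool_rot: [0.063, 0.705, -0.704, -0.053]
ft_force: [2.0, 0.3, 0.2]
grip_width: 0.0449
```

Run:
```python
from h import *
plan([]);w=camera("wrist");s=camera("scene")
cv2.imwrite("pics/p9.png",np.hstack([cv2.resize(s[130:250,230:350],(400,400)),cv2.resize(w[60:300,160:400],(400,400))]))
for c in("wrist","scene"):
 for t,z in(("knob_grip",.189),("hatch_edge",.165),("tongue_tip",.143)):
  for d in mark_of(c,t)[:1]:print(c,t,d["conf"],d["location"],onz(c,d["location"],z))
```

```text
pos [0.4627 0.1126 0.3315] jaw -99.5 ydir [ 0.014  0.001 -1.   ] q6 1.74 t 20.9 F [2.  0.3 0.2]
wrist knob_grip 0.98 [278.8, 200.0] [0.45617767 0.10931428 0.189     ]
wrist hatch_edge 0.73 [280.8, 221.6] [0.42725894 0.11167034 0.165     ]
scene knob_grip 0.49 [275.5, 170.9] [0.46118403 0.12714368 0.189     ]
scene hatch_edge 0.97 [262.3, 184.1] [0.39957637 0.12202552 0.165     ]
scene tongue_tip 0.56 [266.9, 190.8] [0.40571736 0.10382409 0.143     ]
```

View pics/p9.png

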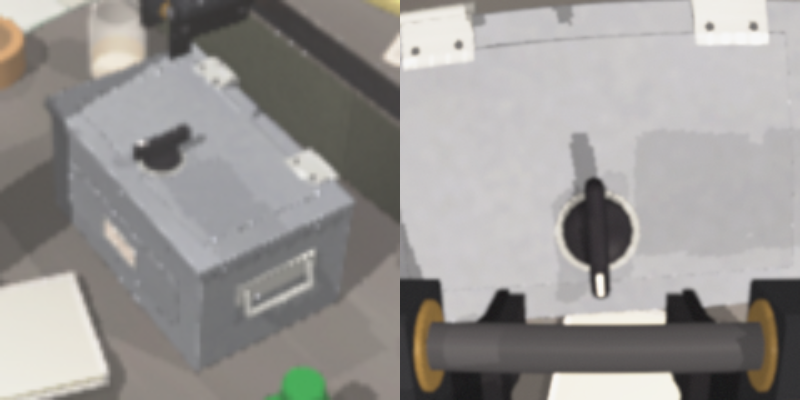

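Run:
```python
from h import *
s=camera("scene")
a=cv2.cvtColor(cv2.resize(cv2.imread("pics/p7.png")[:,:400],(200,200),interpolation=cv2.INTER_AREA),cv2.COLOR_BGR2GRAY).astype(np.float32)
b=cv2.cvtColor(s[80:280,200:400],cv2.COLOR_BGR2GRAY).astype(np.float32)
for n,(r,c) in dict(frontedge=((85,125),(50,90)),frontwall_handle=((110,150),(95,130)),handle=((118,145),(98,128))).items():
  t=a[r[0]:r[1],c[0]:c[1]];m=cv2.matchTemplate(b[r[0]-8:r[1]+8,c[0]-8:c[1]+8],t,cv2.TM_CCOEFF_NORMED);_,v,_,l=cv2.minMaxLoc(m);print(n,v,l[0]-8,l[1]-8)
cv2.imwrite("pics/p10.png",np.hstack([cv2.resize(x[60:140,40:120],(400,400),interpolation=cv2.INTER_CUBIC) for x in(a,b)]))
print("expected shift",np.array(proj("scene",(.40,.11,.1656)))-proj("scene",(.40,.11,.1736)))
```

```text
frontedge 0.7163944244384766 -1 1
frontwall_handle 0.9491536021232605 0 0
handle 0.9542281627655029 0 0
expected shift [0.01073578 1.66884665][ WARN:0@2.373] global loadsave.cpp:1063 imwrite_ Unsupported depth image for selected encoder is fallbacked to CV_8U.
```

```bash
python3 -c "
from rig import *
print(get_obs()['ft_force']);print(hand_in())"
```

```text
[-0.03600337  0.33378232  0.01553297]
the job is handed in; nothing more can be done
None
```

The grey bottle is standing in the free end of the chest, the hatch is shut and the wing knob is turned home against its stop. I handed the job in after about 21 s of the 72 s allowed; there is no verdict back.

**Bottle:** I gripped it by its cap and lowered it until the wrist force showed the chest floor. After release, a wrist picture showed it and the stored bottle both upright. The bottle stands turned about 30° relative to the chest, with clearance all round.

**Hatch and knob:** I tipped the hatch past upright so it fell shut. I then pressed it down with about 25 N, which bottomed it, and turned the knob clockwise until it hit the stop (the turning moment jumped to 1.2 N m).

**Last checks:**
- **Knob:** the wing stood square to the front edge with its white mark to the front, and my measured angle was within about 2° of home.
- **Hatch:** its front edge sat about 1 pixel lower in the picture than before locking. I expected 1.7 pixels, so this supports the hatch being down but is a weak check; I did not probe its height.
- **Robot:** the wrist force was near zero with the gripper lifted well clear of the hatch.
- **Not confirmed:** the viewer's limit of 12 pictures was used up, so a final enlarged before/after comparison could not be shown. I did not go near the tins or jar, but did not measure them again at the end.

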